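Rock the pendulum gauge onto its red mark

TASK

Slide the pendulum angle gauge out of the open front of its dock, and stand it upright, by the middle of its foot, on the domed spring plunger of the work support. Then, still on the plunger, rock it sideways until the swinging pointer settles within the red mark on the dial, and finish holding it there in the gripper, with the plunger pressed part of the way down: neither free of the gauge nor bottomed out. Leave the other things on the desk alone.

Things in the scene. Friction and masses are not known exactly. Their poses are not given: they have to be found in the camera images.
- gauge: Loose pendulum angle gauge, 0.25 kg, 134 mm tall. Origin: middle of its foot's underside; z up, the dial looks along -x, y to the left as one faces the dial. Dark foot 44 (x) x 64 (y) x 8 mm; above it a round black housing with white dial, 80 mm across, 24 mm thick, axis 52 mm above the underside; on top a yellow grip block 20 (x) x 28 (y) mm, from 92 to 134 mm above the underside
- grip_middle (a point): Where to take the gauge: inside the yellow grip block, 118 mm above the underside of the foot, on the gauge's z axis
- foot_middle (a point): Middle of the underside of the gauge's foot (the gauge's origin)
- pointer (a joint): Angle (rad) of the black pointer from the dial's zero line (which points to the grip), positive clockwise as one faces the dial. It is a free pendulum: it swings back to straight up in the world and settles in about a second. Leaning the gauge's top to the left, as one faces the dial, by some angle makes it read that angle, positive
- mark (a joint): Angle (rad) of the red mark on the dial, same zero and sense as the pointer; between 0.17 and 0.40, fixed during a run. The mark is a red bar about 10 degrees (5.4 mm) wide, 23 to 37 mm from the dial's centre
- pointer_tip (a point): Tip of the pointer, 34 mm from its axis; its z axis runs along the pointer
- mark_tip (a point): Middle of the red mark, 30 mm from the dial's centre; its z axis runs from the dial's centre to the mark
- dock: Fixed dock, 64 (x) x 92 (y) mm, 18.5 mm high; origin under its middle on the desk, open front to its -x. The gauge starts in it, dial to the front, foot on a 3 mm base plate in a channel 69 mm wide, under two blue lips (underside 14.5 mm above the desk, 50 mm apart), a stop behind. It comes only straight out along -x, held level; clear of the lips after 50 mm
- support: Fixed spring work support: a 70 x 70 x 8 mm dark base plate with a grey round body 38 mm across up to 42 mm above the desk; origin under its middle on the desk, z up
- plunger (a joint): How far the support's plunger is pressed down (m): 0 free, 0.010 bottomed out. The spring begins to yield at 3.2 N and takes 7.2 N at the bottom
- dome_top (a point): Topmost point of the plunger's brass dome, a ball of 12 mm radius; 62 mm above the desk when free
- solder_reel: Bystander: reel of solder wire, 58 mm across, 36 mm high; origin under its middle
- loupe: Bystander: black loupe, 33 mm across, 28 mm high; origin under its middle
- flux_jar: Bystander: small white jar, 47 mm across, 18 mm high; origin under its middle
- flush_cutters: Bystander: cutters with red handles, 52 x 132 x 10 mm; origin under the middle
- brush_esd: Bystander: black brush, 24 x 105 x 9 mm; origin under the middle
Not all that is in view belongs to the job. Leave any pink look-alike of the support alone.

How it is judged:
By the outcome, as a careful person would: the job done as asked, in the order asked, and still so for the second after the job is handed in, while the arm keeps its last pose, push and grip.
It also fails if it takes over 54 s, if anything falls off the work surface, if the arm or the gripper's body presses on something with over 40 N, if the wrist force passes 120 N, or if a joint passes its speed limit or range.

ROBOT

A 6-joint arm with a two-finger parallel gripper is mounted at the origin on a cart in front of the work surface, level with it; the furniture and walls round the work are solid. World frame = base frame: x ahead of the robot, y to its left, z up, the work surface at z = 0. Lengths are in m, angles in degrees, forces in N, time in s.
With the tool pointing down it reaches from about 0.4 to 0.825 m from the base axis. Payload 7 kg.
Tool frame: the origin (TCP) lies at the very end of the fingers, on their centre line; the grasp point (between the pads) lies 19 mm behind it (ctrl.grip_depth is the distance from the TCP to the grasp point, in m); z points along the fingers, y is the line along which they close (so a half turn about z gives the same grasp; the last joint's range is limited). The gripper opens to 88 mm and grips with 3 to 60 N. Pads are 19 mm wide; open, the fingers measure 130 mm over their backs; the gripper's body (78 mm by 193 mm) begins 47 mm behind the grasp point.
Start: joints at [88.7, 20.546, 0.682, 0, -70.136, -16.507], TCP at [0.206, 0.643, 0.227] pointing down, gripper open.
Joint ranges: [-176.03, 176.03], [-82.01, 121.73], [-58.28, 71.71], [-173.87, 95.51], [-174.79, -0.11], [-173.66, 173.66]. Speed limits (degrees/s): [136.94, 136.94, 172.46, 180, 180, 180].

INTERFACE

Orientations are given as [roll, pitch, yaw] about the fixed x, y, z axes, in that order (R = Rz(yaw) Ry(pitch) Rx(roll)).
In Python, from plant import get_obs, eyes, ctrl, spotter gives the robot as it stands.
- The arm moves only by the shell command python3 -m crank 'ROWS'. ROWS is JSON, one flat list of numbers, 7 for each row, row after row: the turn, a rotation vector about the tool's x, y, z in rad, then the shift along the tool's x, y, z in mm, then the opening, from 0 (shut) to 1 (fully open). A call has 1 to 5 rows; each row shifts and turns the commanded pose from where the row before left it, along the tool's axes as they then stand; what a row does not reach is not made up. A row lasts 1/8 s, in which the tool goes at most 62.5 mm and 10.7 degrees, less where a joint would pass 70% of its speed; a pose out of reach is approached as far as the arm can. A call is refused whole if a number of a shift passes 62.5 or a number of a turn 0.188, either way. A call with a gripper value outside its range is refused whole. The fingers move at their own pace and stop on an object; the grip force is fixed at half the most. Time passes only in rows, so rows that do not move let the fingers close. It gives the time, the measured TCP pose, the force, the opening and the grip force at its end, in the units of the state.
- get_obs(): the state, without advancing time (a new reading comes with each control period).
- eyes.snapshot(name): name is "scene" or "top"; returns the picture (420x560x3 uint8, blue, green, red); there is no depth.
- eyes.camera_model(name): a dict with "fx", "fy", "cx", "cy" (pixels), "extrinsics" (4x4, takes a point from camera to world coordinates). Camera axes: x right, y down, z forward; pixel columns grow to the right and rows downward; lengths in m; the calibration is good to about 2 mm. A picture is of the moment at which its call begins. camera_model takes no time and is no camera call.
- ctrl.close_job(): hands the job in; it is judged then, once.
Trained networks look in the newest picture that a camera, given by its name, has taken for a name from the list of things; names that differ only in an ending like _2 or _b are one class to them, and where a whole thing is asked for, a point or a joint stands for the part that bears it (a point fixed in the world has none). Each returns a list of dicts, best first, with "p" (0 to 1); they miss things now and then, are a little off and sometimes report something else, mostly with a low value. They report only what shows in the picture. A call takes as long as a camera call. They do not tell look-alikes from the thing itself.
- spotter.outline_of(camera, target): "region" (420x560 bool, what is visible of it) and "rect" ([left, top, width, height] in pixels, round what is visible of it).
- spotter.place_of(camera, target): "location" ([column, row] in pixels: a listed point, or the origin of a listed thing).
The state is a dict: "clock": time; "joint_pos": joint angles; "qvel": joint speeds; "tau": joint torques, N m; "tool_pos": TCP position; "orientation": TCP orientation; "force": force on the tool from outside, world axes, zero at the start; "moment": the same for the moment, N m; "opening": finger opening in m; "gripper_force": force on a finger pad.
Only numpy, scipy, OpenCV 4.12 (cv2) and the standard library are available. Lean on these libraries where they do the work, as an engineer would, in place of code of your own. Each camera call takes 0.05 s, during which the arm holds its last target. There are 200 camera calls.

## Working session

There is one attempt and no reset: what is moved stays moved. The work goes in short steps, Python scripts to look and compute and a shell command to move; the robot and the scene stay as the last step left them, time stands still between calls to the robot, and variables do not carry over. Pictures are saved under pics/ and viewed, at most 10 in all, crops included, and the job is handed in when it is done.

```bash
ls; mkdir -p pics; cat > h.py <<'E'
import numpy as np,cv2
from plant import get_obs,eyes,ctrl,spotter
from scipy.spatial.transform import Rotation as R
def ray(cam,px):
    m=eyes.camera_model(cam);E=np.array(m["extrinsics"])
    d=E[:3,:3]@np.array([(px[0]-m["cx"])/m["fx"],(px[1]-m["cy"])/m["fy"],1]);return E[:3,3],d
def atz(cam,px,z):
    o,d=ray(cam,px);return o+d*(z-o[2])/d[2]
def tri(p1,p2):
    A=[];b=[]
    for c,p in(("scene",p1),("top",p2)):
        o,d=ray(c,p);d=d/np.linalg.norm(d);P=np.eye(3)-np.outer(d,d);A.append(P);b.append(P@o)
    x=np.linalg.lstsq(np.vstack(A),np.hstack(b),rcond=None)[0]
    return x
def proj(cam,X):
    m=eyes.camera_model(cam);E=np.linalg.inv(np.array(m["extrinsics"]));c=E[:3,:3]@X+E[:3,3]
    return np.array([m["fx"]*c[0]/c[2]+m["cx"],m["fy"]*c[1]/c[2]+m["cy"]])
E
python3 - <<'E'
from h import *
np.set_printoptions(precision=4,suppress=True)
ims={c:eyes.snapshot(c) for c in("scene","top")}
for c in ims: cv2.imwrite(f"pics/{c}0.png",ims[c]); print(c,np.array(eyes.camera_model(c)["extrinsics"]))
for t in["grip_middle","foot_middle","dock","dome_top","support","mark_tip","pointer_tip"]:
    P={}
    for c in ims:
        r=spotter.place_of(c,t);P[c]=r
        print(t,c,[(np.round(q["location"],1),round(q["p"],2)) for q in r[:3]])
    if P["scene"] and P["top"]: print("  tri",tri(P["scene"][0]["location"],P["top"][0]["location"]))
print(get_obs())
E
```

```text
pics
scene [[ 0.6208 -0.4914  0.6109  0.0021]
 [-0.7839 -0.3773  0.493  -0.4181]
 [-0.0117 -0.785  -0.6194  0.7635]
 [ 0.      0.      0.      1.    ]]
top [[-0.0112 -0.9844  0.1758  0.4614]
 [-0.9999  0.0106 -0.0046  0.1116]
 [ 0.0026 -0.1758 -0.9844  1.23  ]
 [ 0.      0.      0.      1.    ]]
grip_middle scene [(array([345.1, 232.8]), 0.75)]
grip_middle top [(array([353.4, 205.1]), 0.75), (array([294. , 204.6]), 0.67)]
  tri [ 0.6836 -0.0801  0.1226]
foot_middle scene [(array([341.3, 271.1]), 0.76)]
foot_middle top [(array([347.3, 212.3]), 0.85)]
  tri [ 0.6877 -0.083  -0.0032]
dock scene [(array([342.4, 272.3]), 0.46)]
dock top [(array([343.6, 215.4]), 0.89), (array([177. , 280.6]), 0.42)]
  tri [ 0.6857 -0.0796 -0.0102]
dome_top scene [(array([168.2, 184.7]), 0.62), (array([170.4, 217.1]), 0.59)]
dome_top top [(array([173.6, 281.3]), 0.58), (array([131.3, 239.6]), 0.5)]
  tri [0.5098 0.3308 0.1783]
support scene [(array([172.1, 198.7]), 0.98)]
support top [(array([136.5, 244. ]), 0.81), (array([180.8, 281.8]), 0.73)]
  tri [0.611  0.4662 0.0175]
mark_tip scene [(array([320.5, 221.5]), 0.6)]
mark_tip top []
pointer_tip scene [(array([345. , 247.5]), 0.46)]
pointer_tip top [(array([172.9, 278.7]), 0.6)]
  tri [0.5758 0.1145 0.1609]
{'clock': 0.8, 'joint_pos': array([ 88.6999,  20.5426,   0.6803,  -0.0001, -70.1359, -16.5041]), 'qvel': array([ 0.0443,  0.0032, -0.0503,  0.077 ,  0.0079,  0.0663]), 'tau': array([  0.0001, -58.2276,  29.3298,   7.0026,   0.0127,  -0.    ]), 'tool_pos': array([0.2064, 0.6426, 0.2266]), 'orientation': array([-179.9983,    0.0006,  -17.8042]), 'force': array([ 0.5802, -0.6471,  0.2192]), 'moment': array([ 0.0136, -0.0005,  0.0095]), 'gripper_force': 0.0, 'opening': 0.08786001274758734}
```

View pics/scene0.png

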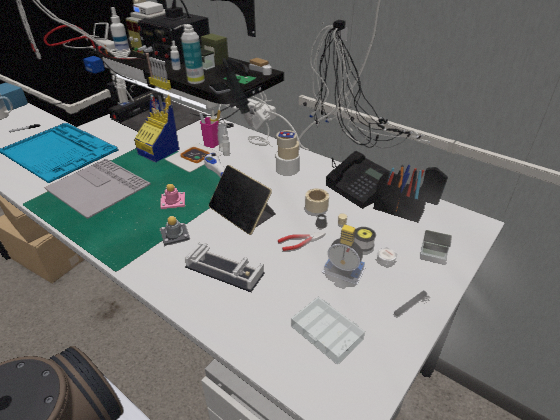

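View pics/top0.png

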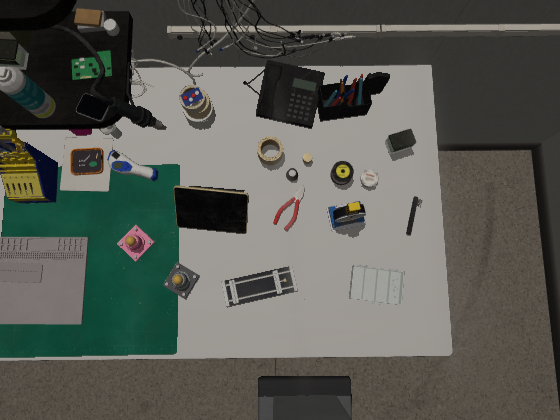

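Scene view: grey support with its dome at about (172,222), pink look-alike at (172,195), gauge in its blue dock at (345,255). Top view: grey support at (181,280), pink at (136,242), gauge at (348,213).

```bash
python3 - <<'E'
from h import *
np.set_printoptions(precision=4,suppress=True)
print("dome tri",tri((170.4,217.1),(173.6,281.3)),atz("top",(173.6,281.3),.062),atz("scene",(170.4,217.1),.062))
print("support",atz("top",(180.8,281.8),0))
print("dock",atz("top",(343.6,215.4),0),atz("scene",(342.4,272.3),0))
print("foot",atz("top",(347.3,212.3),.003),atz("scene",(341.3,271.1),.003))
print("grip",atz("top",(353.4,205.1),.121),atz("scene",(345.1,232.8),.121))
a=cv2.imread("pics/top0.png");b=cv2.imread("pics/scene0.png")
A=cv2.resize(a[185:240,315:380],None,fx=6,fy=6,interpolation=2);B=cv2.resize(b[215:295,310:380],None,fx=5.5,fy=5.5,interpolation=2)
h=max(A.shape[0],B.shape[0]);im=np.zeros((h,A.shape[1]+B.shape[1],3),np.uint8);im[:A.shape[0],:A.shape[1]]=A;im[:B.shape[0],A.shape[1]:]=B
cv2.imwrite("pics/crop1.png",im);print(im.shape)
def hue(im,lo,hi,s=90): 
    h=cv2.cvtColor(im,cv2.COLOR_BGR2HSV);return cv2.inRange(h,(lo,s,50),(hi,255,255))
m=hue(a,100,125);m[:,:315]=0;m[:,380:]=0;m[:185]=0;m[240:]=0
ys,xs=np.nonzero(m);P=np.array([atz("top",(x,y),.0165)[:2] for x,y in zip(xs,ys)],np.float32)
print(len(P),cv2.minAreaRect(P*1000))
m=hue(a,20,32,120);m[:,:315]=0;m[:,380:]=0;m[:185]=0;m[240:]=0
ys,xs=np.nonzero(m);P=np.array([atz("top",(x,y),.134)[:2] for x,y in zip(xs,ys)],np.float32)
print(len(P),cv2.minAreaRect(P*1000))
for c in("top","scene"):
  for t in("dock",):
    for r in spotter.outline_of(c,t)[:2]: print(c,t,r["p"],r["rect"])
E
```

```text
dome tri [0.5143 0.3557 0.0621] [0.5122 0.3574 0.062 ] [0.5163 0.3538 0.062 ]
support [0.5134 0.3517 0.    ]
dock [ 0.6845 -0.0787  0.    ] [ 0.6759 -0.0835  0.    ]
foot [ 0.6922 -0.0884  0.003 ] [ 0.6751 -0.0805  0.003 ]
grip [ 0.6876 -0.0847  0.121 ] [ 0.6804 -0.0759  0.121 ]
(440, 775, 3)
117 ((685.8119506835938, -82.8915786743164), (54.865516662597656, 84.55729675292969), 11.231204986572266)
114 ((678.9020385742188, -80.19462585449219), (24.591228485107422, 35.06957244873047), 13.551412582397461)
top dock 0.67 [325.5, 205.3, 40.6, 27.3]
top dock 0.29 [173.5, 275.8, 9.0, 6.7]
scene dock 0.82 [323.2, 261.0, 38.8, 23.5]
```

View pics/crop1.png

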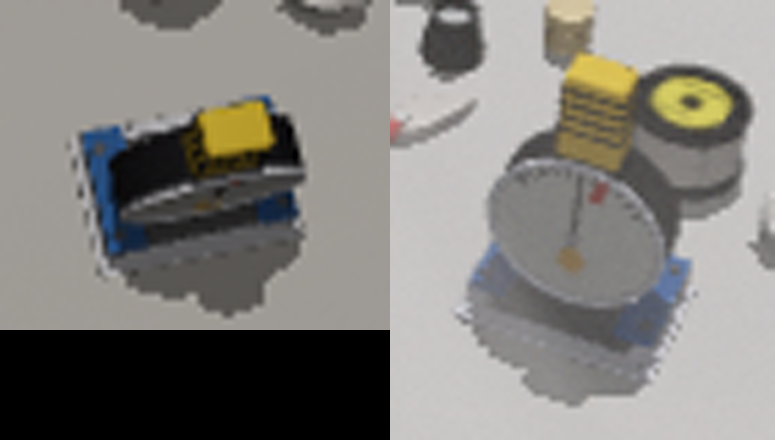

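Top crop: the dock's front edge runs up to the right, which gives a gauge yaw of about +11.5°. Scene crop: the pointer is straight up and the red mark is clockwise of it. I'll grip across the gauge's y axis, so the pads can resist the rocking moment. First I move above the gauge.

```bash
cat >> h.py <<'E'
def delta(target,tilt=None):
    "world TCP target -> mm in current tool axes"
    o=get_obs();T=R.from_euler("xyz",o["orientation"],degrees=True)
    return T.inv().apply(np.array(target)-o["tool_pos"])*1000
E
python3 -m crank '[0,0,-0.17,0,0,-8,1, 0,0,-0.17,0,0,-8,1, 0,0,-0.171,0,0,-8,1, 0,0,0,21.5,53.5,0,1, 0,0,0,21.5,53.5,0,1]'
python3 -m crank '[0,0,0,21.5,53.5,0,1, 0,0,0,21.5,53.5,0,1, 0,0,0,21.5,53.5,0,1, 0,0,0,21.5,53.5,0,1, 0,0,0,21.5,53.5,0,1]'
python3 -m crank '[0,0,0,21.5,53.5,0,1, 0,0,0,21.5,53.5,0,1, 0,0,0,21.5,53.5,0,1, 0,0,0,0,0,0,1, 0,0,0,0,0,0,1]'
python3 - <<'E'
from h import *
np.set_printoptions(precision=3,suppress=True)
o=get_obs();print(o["joint_pos"],o["orientation"],delta([.683,-.080,.17]))
for c in("scene","top"):
    eyes.snapshot(c)
    for t in("grip_middle","foot_middle"):
        r=spotter.place_of(c,t); print(c,t,[(np.round(q["location"],1),round(q["p"],2),atz(c,q["location"],.121 if t[0]=="g" else .003)) for q in r[:2]])
E
```

```text
clock: 1.52
tool_pos: [0.2702, 0.5454, 0.2503]
orientation: [180.0, 0.0, 11.5]
force: [0.3, 0.5, 1.3]
opening: 0.0881
gripper_force: 0.0
clock: 2.15
tool_pos: [0.4292, 0.304, 0.251]
orientation: [-180.0, -0.0, 11.5]
force: [1.9, 0.7, -0.2]
opening: 0.0876
gripper_force: 0.0
clock: 2.78
tool_pos: [0.5235, 0.1608, 0.2505]
orientation: [-180.0, 0.0, 11.4]
force: [-1.3, 0.1, 1.1]
opening: 0.0875
gripper_force: 0.0
[ 37.567   7.674 -13.363  -0.01  -68.964  63.836] [-179.992    0.005   11.4  ] [108.726 267.583  80.472]
scene grip_middle [(array([345.4, 234.2]), 0.57, array([ 0.677, -0.079,  0.121])), (array([411.8, 302.6]), 0.21, array([ 0.582, -0.283,  0.121]))]
scene foot_middle [(array([345.9, 270.5]), 0.59, array([ 0.684, -0.088,  0.003])), (array([384.9, 258.3]), 0.5, array([ 0.781, -0.144,  0.003]))]
top grip_middle [(array([342.9, 218.1]), 0.59, array([ 0.656, -0.058,  0.121])), (array([355.6, 206.5]), 0.55, array([ 0.684, -0.09 ,  0.121]))]
top foot_middle [(array([345.5, 214.5]), 0.66, array([ 0.686, -0.083,  0.003])), (array([367.9, 182.4]), 0.46, array([ 0.774, -0.147,  0.003]))]
```

```bash
python3 -m crank '[0,0,0,22,53.6,14,1, 0,0,0,22,53.6,14,1, 0,0,0,22,53.6,14,1, 0,0,0,22,53.6,14,1, 0,0,0,21,54,14,1]'
python3 -m crank '[0,0,0,0,0,0,1, 0,0,0,0,0,0,1]'
python3 - <<'E'
from h import *
np.set_printoptions(precision=3,suppress=True)
o=get_obs();print(o["orientation"],o["tool_pos"],delta([.683,-.081,.102]))
ims=[eyes.snapshot(c) for c in("scene","top")]
A=ims[0][180:290,290:400];B=ims[1][160:250,300:390]
cv2.imwrite("pics/c2.png",np.hstack([cv2.resize(A,(400,400),interpolation=2),cv2.resize(B,(400,400),interpolation=2)]))
E
```

```text
clock: 3.7
tool_pos: [0.6848, -0.081, 0.1801]
orientation: [180.0, -0.0, 11.6]
force: [1.1, 1.6, 0.7]
opening: 0.0872
gripper_force: 0.0
clock: 3.95
tool_pos: [0.6836, -0.0799, 0.1801]
orientation: [-180.0, 0.0, 11.5]
force: [-0.6, 0.6, -0.5]
opening: 0.0876
gripper_force: 0.0
[-179.994    0.042   11.466] [ 0.684 -0.08   0.18 ] [-0.771  0.927 78.149]
```

View pics/c2.png

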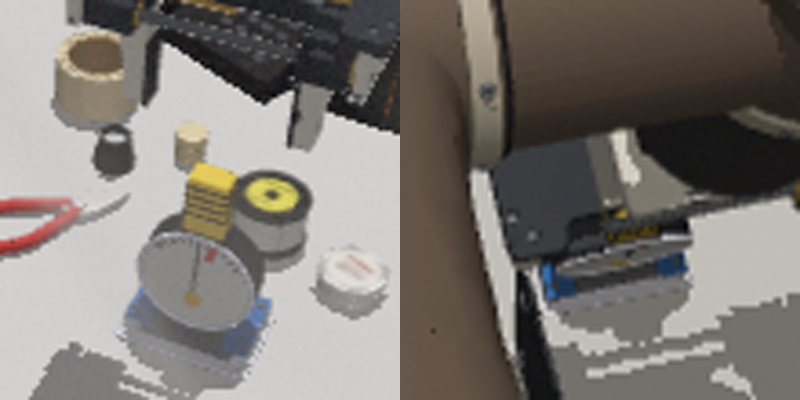

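The picture shows the open fingers straddling the grip block and lined up with it. I descend and close.

```bash
python3 -m crank '[0,0,0,-1,1,26,1, 0,0,0,0,0,26,1, 0,0,0,0,0,26,1, 0,0,0,0,0,0,1, 0,0,0,0,0,0,0.6]'
python3 -m crank '[0,0,0,0,0,0,0.3, 0,0,0,0,0,0,0, 0,0,0,0,0,0,0, 0,0,0,0,0,0,0, 0,0,0,0,0,0,0]'
```

```text
clock: 4.68
tool_pos: [0.6837, -0.0806, 0.1043]
orientation: [180.0, -0.1, 11.6]
force: [-0.5, -0.3, 0.3]
opening: 0.0821
gripper_force: 0.0
clock: 5.3
tool_pos: [0.6829, -0.0816, 0.1025]
orientation: [-180.0, 0.0, 11.5]
force: [-0.3, -0.2, -0.2]
opening: 0.0332
gripper_force: 0.0
```

```bash
python3 - <<'E'
from h import *
np.set_printoptions(precision=3,suppress=True)
o=get_obs();print({k:o[k] for k in("tool_pos","orientation","opening","gripper_force","force","moment")})
ims=[eyes.snapshot("scene")]
A=ims[0][190:290,300:400]
cv2.imwrite("pics/c3.png",cv2.resize(A,(600,600),interpolation=2))
E
```

```text
{'tool_pos': array([ 0.683, -0.082,  0.103]), 'orientation': array([-180.   ,    0.007,   11.464]), 'opening': 0.033177101360947814, 'gripper_force': 0.0, 'force': array([-0.311, -0.247, -0.228]), 'moment': array([-0.008, -0.006,  0.004])}
```

View pics/c3.png

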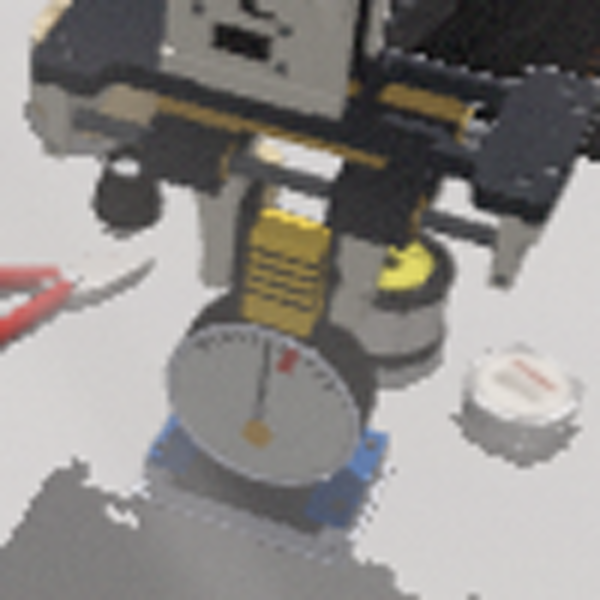

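Fingers are on either side of the block at (285,270) and nearly closed. I finish the grip and start the pull.

```bash
python3 -m crank '[0,0,0,0,0,0,0, 0,0,0,0,0,0,0, 0,0,0,0,0,0,0, 0,0,0,0,0,0,0]'
python3 -m crank '[0,0,0,0,0,-1,0, 0,0,0,-4,0,0,0, 0,0,0,-6,0,0,0, 0,0,0,0,0,0,0]'
```

```text
clock: 5.85
tool_pos: [0.6829, -0.0814, 0.1024]
orientation: [-180.0, 0.0, 11.5]
force: [-0.3, 0.2, -2.1]
opening: 0.0281
gripper_force: 30.0
clock: 6.35
tool_pos: [0.6725, -0.0836, 0.1036]
orientation: [-180.0, 0.0, 11.5]
force: [-0.4, 0.2, -2.2]
opening: 0.028
gripper_force: 30.0
```

```bash
python3 -m crank '[0,0,0,-10,0,0,0, 0,0,0,-10,0,0,0, 0,0,0,0,0,0,0]'
python3 -m crank '[0,0,0,-12,0,0,0, 0,0,0,-12,0,0,0, 0,0,0,-12,0,0,0, 0,0,0,0,0,0,0]'
```

```text
clock: 6.72
tool_pos: [0.6526, -0.0877, 0.1038]
orientation: [-180.0, 0.0, 11.5]
force: [1.0, 0.5, -1.4]
opening: 0.0281
gripper_force: 30.0
clock: 7.22
tool_pos: [0.6173, -0.0948, 0.1039]
orientation: [-180.0, 0.0, 11.5]
force: [0.4, 1.0, -2.2]
opening: 0.0277
gripper_force: 30.0
```

```bash
python3 -m crank '[0,0,0,0,0,-25,0, 0,0,0,0,0,-45,0, 0,0,0,0,0,-45,0, 0,0,-0.143,0,0,-30,0, 0,0,-0.143,0,0,0,0]'
python3 -m crank '[0,0,-0.143,0,0,0,0, 0,0,-0.143,0,0,0,0, 0,0,-0.143,0,0,0,0, 0,0,0,0,0,0,0]'
python3 - <<'E'
from h import *
np.set_printoptions(precision=3,suppress=True)
print(delta([.514,.354,.24]))
E
```

```text
clock: 7.85
tool_pos: [0.6201, -0.0946, 0.2522]
orientation: [179.8, -0.3, 28.1]
force: [-1.3, 0.3, -2.4]
opening: 0.0279
gripper_force: 30.0
clock: 8.35
tool_pos: [0.6185, -0.0945, 0.2486]
orientation: [180.0, -0.0, 52.4]
force: [0.2, 0.6, -1.9]
opening: 0.0281
gripper_force: 30.0
[ 291.543 -356.518    8.579]
```

```bash
python3 -m crank '[0,0,0,15,-18,0,0, 0,0,0,30,-37,0,0, 0,0,0,32,-39,0,0, 0,0,0,32,-39,0,0, 0,0,0,32,-39,0,0]'
python3 -m crank '[0,0,0,32,-39,0,0, 0,0,0,32,-39,0,0, 0,0,0,32,-39,0,0, 0,0,0,30,-36,0,0, 0,0,0,16,-20,0,0]'
python3 -m crank '[0,0,0,8.5,-11.5,0,0, 0,0,0,0,0,0,0, 0,0,0,0,0,0,0, 0,0,0,0,0,0,0]'
python3 - <<'E'
from h import *
np.set_printoptions(precision=3,suppress=True)
o=get_obs();print(o["tool_pos"],o["orientation"],o["force"],o["joint_pos"])
ims={c:eyes.snapshot(c) for c in("scene","top")}
for c in ims:
    for t in("dome_top","foot_middle","grip_middle","mark_tip","pointer_tip"):
        r=spotter.place_of(c,t); print(c,t,[(np.round(q["location"],1),round(q["p"],2)) for q in r[:2]])
T=o["tool_pos"]
for z in(.099,.118,.0): print("expected",z,[proj(c,T-[0,0,.099-z]).round(1) for c in ims])
print("dome exp",[proj(c,np.array([.514,.3555,.062])).round(1) for c in ims])
u,v=proj("scene",T-[0,0,.06]).astype(int);print(u,v)
A=ims["scene"][v-55:v+65,u-50:u+50]
cv2.imwrite("pics/c4.png",cv2.resize(A,(500,600),interpolation=2))
E
```

```text
clock: 8.98
tool_pos: [0.5675, 0.1236, 0.2488]
orientation: [180.0, -0.0, 52.2]
force: [1.2, 0.2, -1.2]
opening: 0.0274
gripper_force: 30.0
clock: 9.6
tool_pos: [0.5167, 0.3423, 0.2484]
orientation: [-180.0, -0.0, 52.3]
force: [0.5, -0.9, -2.1]
opening: 0.028
gripper_force: 30.0
clock: 10.1
tool_pos: [0.5138, 0.3528, 0.2488]
orientation: [180.0, -0.0, 52.4]
force: [0.1, -0.2, -2.4]
opening: 0.0278
gripper_force: 30.0
[0.514 0.353 0.249] [179.997  -0.007  52.355] [ 0.06  -0.172 -2.439] [ 52.405  14.969  -4.328   0.004 -70.697  89.949]
scene dome_top [(array([172.1, 213.1]), 0.59)]
scene foot_middle [(array([164.6, 192.2]), 0.97)]
scene grip_middle [(array([154.7, 150.1]), 0.69)]
scene mark_tip []
scene pointer_tip [(array([164.4, 190.2]), 0.25)]
top dome_top [(array([129.2, 240.4]), 0.48)]
top foot_middle [(array([170.6, 276.7]), 0.88)]
top grip_middle [(array([159.9, 275.7]), 0.87)]
top mark_tip [(array([288.9, 204.2]), 0.52)]
top pointer_tip []
expected 0.099 [array([156.9, 156.2]), array([157. , 276.8])]
expected 0.118 [array([155.4, 149.2]), array([154.7, 276.3])]
expected 0.0 [array([164.1, 190.5]), array([167.6, 279. ])]
dome exp [array([169.3, 217.3]), array([174.4, 280.6])]
161 177
```

View pics/c4.png

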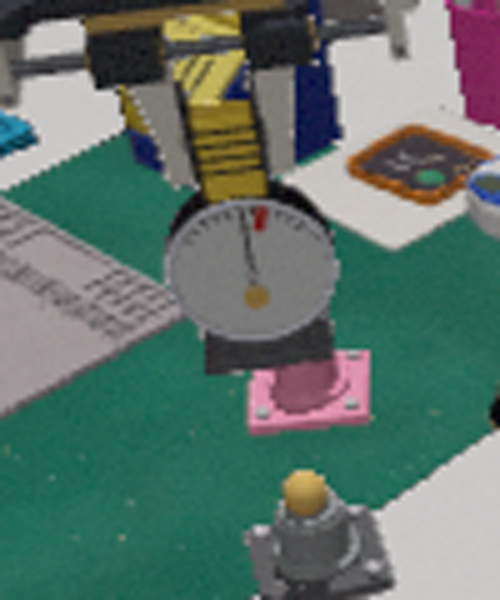

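The gauge hangs upright; the pointer tip is at crop (243,218), the red mark at (260,218), and the grey support's dome at crop (305,490). I'll rectify the dial plane to measure the mark angle, and refine the dome position by colour.

```bash
cat >> h.py <<'E'
def dial(name):
    "rectified dial from scene camera assuming gauge rigid in tool; returns red angle, pointer angle, rect. picture"
    im=eyes.snapshot("scene");o=get_obs();T=R.from_euler("xyz",o["orientation"],degrees=True)
    def g2w(p): # gauge coords(m) -> world ; tool x=gx, y=-gy, z=-gz, TCP at gz=.099
        return o["tool_pos"]+T.apply([p[0],-p[1],.099-p[2]])
    S=6 # px/mm
    src=[];dst=[]
    for y,z in((40,12),(-40,12),(-40,92),(40,92)):
        src.append(proj("scene",g2w([-.012,y/1e3,z/1e3])));dst.append([(45-y)*S,(97-z)*S])
    H=cv2.getPerspectiveTransform(np.float32(src),np.float32(dst))
    W=cv2.warpPerspective(im,H,(90*S,90*S),flags=cv2.INTER_CUBIC);cv2.imwrite(name,W)
    hsv=cv2.cvtColor(W,cv2.COLOR_BGR2HSV)
    red=(cv2.inRange(hsv,(0,90,40),(8,255,255))|cv2.inRange(hsv,(172,90,40),(180,255,255)))
    return W,red,S
E
python3 - <<'E'
from h import *
np.set_printoptions(precision=4,suppress=True)
W,red,S=dial("pics/d1.png")
ys,xs=np.nonzero(red);print("red",len(xs),xs.mean()/S-45,45-ys.mean()/S)
for c,f in(("top","top0"),("scene","scene0")):
    im=cv2.imread(f"pics/{f}.png");h=cv2.cvtColor(im,cv2.COLOR_BGR2HSV)
    u,v=proj(c,np.array([.514,.3555,.05])).astype(int)
    m=cv2.inRange(h,(10,90,60),(32,255,255));k=np.zeros_like(m);k[v-14:v+14,u-14:u+14]=m[v-14:v+14,u-14:u+14]
    n,l,st,ce=cv2.connectedComponentsWithStats(k);i=1+np.argmax(st[1:,4])
    print(c,st[i],ce[i],atz(c,ce[i],.05))
    if c=="top":a=ce[i]
    else: print("tri",tri(ce[i],a))
E
```

```text
red 2515 9.1155069582505 27.472895957587806
top [173 275   9   9  68] [177.0294 279.0588] [0.5182 0.3515 0.05  ]
scene [168 216   8   9  60] [171.4667 220.1167] [0.5183 0.3548 0.05  ]
tri [0.5173 0.3516 0.0523]
```

View pics/d1.png

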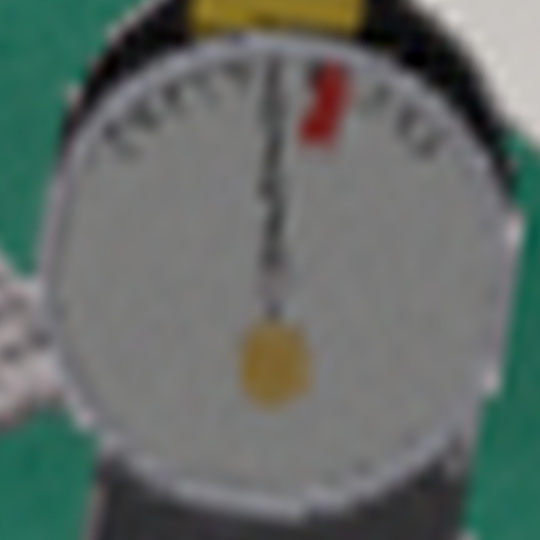

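The rectified dial puts the mark about 0.28–0.29 rad clockwise of the pointer. The ball is centred near (0.517, 0.353). I go down to just above the dome.

```bash
python3 -m crank '[0,0,0,2,2.5,30,0, 0,0,0,0,0,30,0, 0,0,0,0,0,20,0, 0,0,0,0,0,0,0, 0,0,0,0,0,0,0]'
python3 - <<'E'
from h import *
np.set_printoptions(precision=4,suppress=True)
o=get_obs();print(o["tool_pos"],o["force"])
im=eyes.snapshot("scene");T=o["tool_pos"]
u,v=proj("scene",T-[0,0,.1]).astype(int)
cv2.imwrite("pics/c5.png",cv2.resize(im[v-50:v+30,u-40:u+40],(600,600),interpolation=2));print(u-40,v-50)
E
```

```text
clock: 11.38
tool_pos: [0.5171, 0.3543, 0.1696]
orientation: [180.0, -0.1, 52.5]
force: [-0.5, 0.7, -3.3]
opening: 0.0277
gripper_force: 30.0
[0.5171 0.3543 0.1696] [-0.4727  0.7323 -3.3128]
130 164
```

View pics/c5.png

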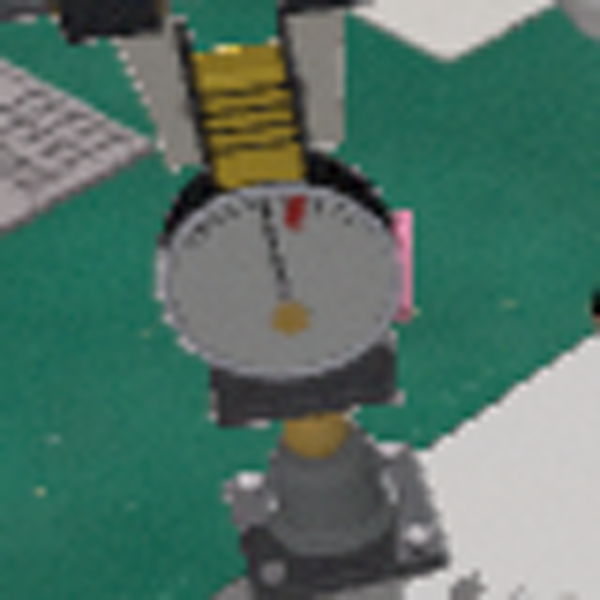

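The foot's front edge spans crop (220,425)–(400,403) and the dome sits below it at x≈315, centred to about 1–2 mm. I press down gently.

```bash
python3 -m crank '[0,0,0,-1,1,6,0, 0,0,0,0,0,4,0, 0,0,0,0,0,0,0, 0,0,0,0,0,0,0]'
python3 -m crank '[0,0,0,0,0,2,0, 0,0,0,0,0,2,0, 0,0,0,0,0,0,0, 0,0,0,0,0,0,0]'
python3 -c "
from h import *
print(get_obs()['force'],get_obs()['moment'],get_obs()['tool_pos'])"
```

```text
clock: 11.92
tool_pos: [0.517, 0.3526, 0.1591]
orientation: [180.0, -0.0, 52.4]
force: [0.3, 1.0, 1.2]
opening: 0.0279
gripper_force: 30.0
clock: 12.42
tool_pos: [0.517, 0.3526, 0.1548]
orientation: [180.0, -0.0, 52.4]
force: [0.9, -0.3, 2.2]
opening: 0.0281
gripper_force: 30.0
[ 0.89986915 -0.33462314  2.20288969] [ 0.0555218  -0.08862242 -0.00225768] [0.51695703 0.35261663 0.15476755]
```

```bash
python3 -m crank '[0,0,0,0,0,0,0, 0,0,0,0,0,0,0, 0,0,0,0,0,0,0, 0,0,0,0,0,0,0]'
python3 -m crank '[-0.03,0,0,0,-3.3,0,0, -0.03,0,0,0,-3.3,0,0, -0.03,0,0,0,-3.3,0,0, -0.03,0,0,0,-3.3,0,0, -0.03,0,0,0,-3.3,0,0]'
cat >> h.py <<'E'
def ballstate():
    o=get_obs();T=R.from_euler("xyz",o["orientation"],degrees=True)
    C=o["tool_pos"]+T.apply([0,0,.1115]); z=-T.apply([0,0,1])
    print("TCP",o["tool_pos"],"implied ball centre",C,"tilt",np.arccos(z[2]),"gauge up",z,"F",o["force"])
    return C
E
python3 -c "
from h import *
np.set_printoptions(precision=4,suppress=True)
ballstate()"
```

```text
clock: 12.92
tool_pos: [0.5169, 0.3526, 0.1546]
orientation: [180.0, -0.0, 52.4]
force: [0.6, 0.6, 2.8]
opening: 0.028
gripper_force: 30.0
clock: 13.55
tool_pos: [0.504, 0.3623, 0.1538]
orientation: [171.3, 0.0, 52.4]
force: [3.0, -1.6, 2.9]
opening: 0.0281
gripper_force: 30.0
TCP [0.504  0.3623 0.1538] implied ball centre [0.5174 0.352  0.0436] tilt 0.15178218355969336 gauge up [-0.1198  0.0922  0.9885] F [ 3.0311 -1.5679  2.9199]
```

```bash
python3 -m crank '[-0.027,0,0,0,-3,0,0, -0.027,0,0,0,-3,0,0, -0.027,0,0,0,-3,0,0, -0.027,0,0,0,-3,0,0, -0.027,0,0,0,-3,0,0]'
for i in 1 2; do python3 -m crank '[0,0,0,0,0,0,0, 0,0,0,0,0,0,0, 0,0,0,0,0,0,0, 0,0,0,0,0,0,0, 0,0,0,0,0,0,0]'; done
python3 - <<'E'
from h import *
np.set_printoptions(precision=4,suppress=True)
ballstate()
W,red,S=dial("pics/d2.png")
ys,xs=np.nonzero(red);print("red",len(xs),np.arctan2(xs.mean()-277,275-ys.mean()))
for t in("mark_tip","pointer_tip"): print(t,[(q["location"],q["p"]) for q in spotter.place_of("scene",t)[:2]])
E
```

```text
clock: 14.18
tool_pos: [0.4921, 0.3711, 0.1506]
orientation: [163.6, 0.0, 52.4]
force: [0.6, -0.4, 2.7]
opening: 0.0276
gripper_force: 30.0
clock: 14.8
tool_pos: [0.4919, 0.3715, 0.1504]
orientation: [163.7, -0.0, 52.4]
force: [-6.2, 1.9, 2.7]
opening: 0.0282
gripper_force: 30.0
clock: 15.42
tool_pos: [0.4919, 0.3715, 0.1504]
orientation: [163.7, -0.0, 52.4]
force: [-4.9, 2.2, 3.0]
opening: 0.0279
gripper_force: 30.0
TCP [0.4919 0.3715 0.1504] implied ball centre [0.5167 0.3524 0.0434] tilt 0.2841475128681321 gauge up [-0.2222  0.1709  0.9599] F [-4.8554  2.239   2.9545]
red 3100 0.5050673381255169
mark_tip []
pointer_tip []
```

View pics/d2.png

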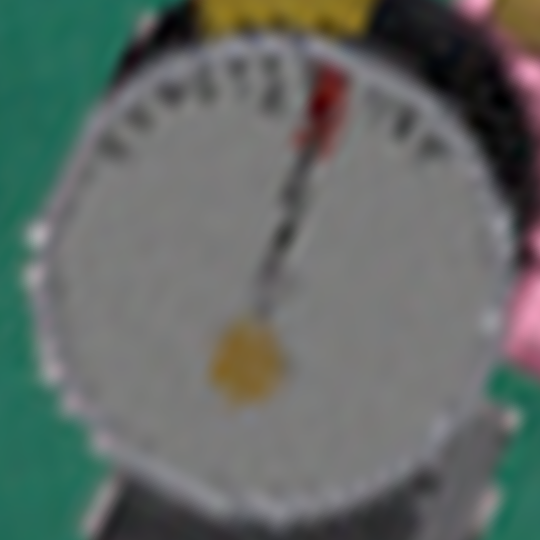

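The pointer tip sits inside the red mark at about (320,105), and the mark spans x≈300–348. The plunger is pressed about 5–6 mm by both height and force, and the pose is steady, so I hand in.

```bash
python3 -c "
from h import *
print(ctrl.close_job())"
```

```text
the job is handed in; nothing more can be done
None
```

I handed the job in at about 15.5 s of the 54 s: the gauge is held in the gripper on the grey support's plunger, leaning about 16° left with the pointer inside the red mark and the plunger pressed about 5–6 mm of its 10 mm; the hand-in returned no verdict.

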